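# Tip the block pail into the shape sorter

### The job

Carry the blue block pail by its bail to the round cork mat, stand it there and let go. Then take it again by the yellow tipping grip on its bottom rim, tip all three blocks over the spout into the sorter's open hopper, and stand the empty pail back upright with its whole base on the mat. Last of all, press the green flat key on the sorter with the fingertips until about 4 N is felt, without ramming it, then let go; leave the other toys where they stand.

Things in the scene. Friction and masses are not known exactly. Their poses are not given: they have to be found in the camera images.
- pail: Blue scuttle-shaped toy pail, open on top, 0.25 kg. Origin: centre of its flat underside; z up, x to the spout. Base 88 (x) by 92 (y) mm, walls 4, floor 5; rim at z = 70. Back (x = -44) and sides upright; front wall slopes out 40 degrees, from x = 44 at the base to the spout edge at x = 103, z = 70. Blocks slide out when it is tipped forward 80 to 95 degrees. Starts left or right of the sorter.
- bail_grip: White sleeve on top of the pail's steel bail: 14 mm diameter, 50 mm long, along its y axis (the pail's y). Origin at its centre, 66 mm from the bail's hinge line, which lies along the pail's y at x = 0, z = 60 mm of the pail; so 126 mm above the base with the bail upright. Wire 6 mm thick, bail 106 mm wide. Lifted, the pail hangs upright below the hinge within about 0.25 rad.
- bail (a joint): Angle of the bail about its hinge, rad: 0 upright over the pail, positive leaning to the spout (to 0.25), negative leaning back over the yellow grip (to -1.0). Light friction: it stays where it is left.
- tip_grip: Yellow tipping grip: a fin on the pail's bottom rim opposite the spout, rigid with it, 44 mm long, 12 mm thick (y), 36 mm high. Origin: where its lower edge meets the pail (pail x = -44, z = 3 mm); it runs to x = -88. Axes as the pail's. The wall rises 70 mm beside it, so a gripper must lean away from the pail. At the start a cone stands close behind it.
- tip_grip_mid (a point): Point to grip in the yellow fin: pail frame (-68, 0, 26) mm. Axes as the pail's.
- mat: Fixed round cork mat, 190 mm diameter, 4 mm thick, on the other side of the sorter from the pail's start. Origin: centre of its underside, on the bench. The rattle lies beyond it and the spinning top before it; its outer side (away from the sorter) is free.
- sorter: Fixed white shape sorter, 210 (x) by 190 (y) by 70 mm high; orange sliding door on the far face (shut, not used). Origin: centre of its underside; x away from the robot at yaw 0. x = -105 to -45 is a solid console with the key; the rest is the open-topped hopper, inside 146 mm (x = -45 to 101) by 182 mm (y), walls 4 mm thick, their top 70 mm above the bench.
- hopper (a point): Centre of the hopper's inner floor, 8 mm above the bench, 62 mm below the top of the walls; axes as the sorter's.
- key: Green flat membrane key, 34 by 34 mm, in the console's top. Origin: centre of the key, 71 mm above the bench; its top face is 2 mm higher. It yields 1.2 mm at about 3 N and is then rigid; it registers at 3 N held for 0.1 s.
- block_cube: Red cube, 26 mm, 20 g, starts in the pail. Origin: centre of the underside.
- block_drum: Yellow cylinder, 26 mm diameter and height, 20 g, starts in the pail. Origin: centre of one end.
- block_wedge: Green three-sided block, 26 mm high, sides about 30 mm, 20 g, starts in the pail. Origin: centre of one end.
- pyramid: Bystander: purple pyramid, base 56 mm square, 55 mm high. Origin: centre of the base.
- cone: Bystander: orange cone, 54 mm across, 85 mm high. Origin: centre of the base.
- rattle: Bystander: wooden rattle lying flat, disc 52 mm across and 22 mm thick with a handle reaching 99 mm along x. Origin: underside of the disc's centre.
- top: Bystander: steel spinning top standing on its flat knob, 68 mm across, 56 mm high. Origin: centre of the underside.
- doll: Bystander: wooden peg doll just before the sorter's console, 40 mm across, 106 mm high. Origin: centre of the underside.
- car: Bystander: toy car beyond the sorter, 90 mm along y, 60 along x, 52 high. Origin: centre of the underside. Behind it, from x = 890 mm, stands a fixed rail of books 135 mm high; fixed crates 90 mm high stand along both sides of the bench, from 610 mm either side of its middle.
Things that resemble listed ones, but are neither listed nor needed, are in the scene too. Of the things like the pail, leave any that is red; of the rest the larger one is meant.

How it is judged:
By the outcome, as a careful person would: the job done as asked, in the order asked, and still so for the second after the job is handed in, with the robot touching nothing.
It also fails if it takes over 72 s, if anything falls off the work surface, if the arm or the gripper's body presses on something with over 40 N, if the wrist force passes 120 N, or if a joint passes its speed limit or range.

### The arm

A 6-joint arm with a two-finger parallel gripper is mounted at the origin on the work surface. World frame = base frame: x ahead of the robot, y to its left, z up, the work surface at z = 0. Lengths are in mm, angles in rad, forces in N, time in s.
With the tool pointing down it reaches from about 275 to 825 mm from the base axis. Payload 5.2 kg.
Tool frame: the origin (TCP) lies at the very end of the fingers, on their centre line; the grasp point (between the pads) lies 19 mm behind it; z points along the fingers, y is the line along which they close (so a half turn about z gives the same grasp; the last joint's range is limited). The gripper opens to 93 mm and grips with 3 to 60 N. Pads are 15 mm wide; open, the fingers measure 128 mm over their backs; the gripper's body (75 mm by 188 mm) begins 65 mm behind the grasp point.
Start: joints at [1.092, 0.259, 1.535, -0, 1.348, -0.203], TCP at [149.752, 529.225, 218.653] pointing down, gripper open.
Joint ranges: [-3.14, 3.14], [-0.91, 2.08], [0.19, 2.58], [-1.22, 4.36], [0.22, 2.71], [-3.12, 3.12]. Speed limits (rad/s): [2.57, 2.57, 3.14, 3.14, 3.14, 3.14].

### API

Orientations are given as [roll, pitch, yaw] about the fixed x, y, z axes, in that order (R = Rz(yaw) Ry(pitch) Rx(roll)).
In Python, from bench import robot gives the robot as it stands. The module is installed in compiled form; this text tells all that it offers. Calls block until the motion is done:
- robot.move_ptp(position, orientation): joint-space move of the TCP to a pose.
- robot.move_linear(position, ori=None, speed=150, f_stop=None): straight line of the TCP; ori=None keeps the orientation; speed is the mean speed in mm/s. With f_stop (N) it stops when the force on the tool has changed by that much, and returns True; else False.
- robot.move_j(angles): joint-space move.
- robot.move_gripper(opening): opening from 0.0 (shut) to 1.0 (fully open); the grip force is fixed at half the most; returns when the fingers have stopped.
- robot.sleep(seconds).
- robot.inverse_kinematics(position, orientation): joint angles nearest the present ones, or None.
- robot.get_image(name): name is "scene" or "top"; returns a dict with "img" (400x640x3 uint8, blue, green, red), "fovy" (degrees; the focal length in pixels is half the picture's height over the tangent of half this angle, whatever the lens; pixels are square), "cx", "cy" (the principal point, pixels), "k1" (the pictures are not rectified: a ray, as slopes to the right and down, at radius r is drawn at 1 + k1 r^2 times it, then the intrinsics apply), "eye" and "orientation" of the camera in the world. Camera axes: x right, y down, z forward; pixel columns grow to the right and rows downward; lengths in mm; the calibration is good to about 2 mm. A picture is of the moment at which its call begins. There is no depth.
A pose or a line that the arm cannot do raises robot.MotionError and nothing moves.
- robot.hand_in(): hands the job in; it is judged then, once.
Readings, each from a call of its own:
- robot.current_t(): time.
- robot.current_qpos(): joint angles.
- robot.current_joint_vel(): joint speeds.
- robot.current_joint_efforts(): joint torques, N m.
- robot.current_tcp_pos(): TCP position.
- robot.current_eef_rot(): TCP orientation.
- robot.current_contact_force(): force on the tool from outside, world axes, zero at the start.
- robot.current_ft_torque(): the same for the moment, N m.
- robot.current_gripper_width(): opening from 0.0 (shut) to 1.0 (fully open).
- robot.current_finger_force(): force on a finger pad.
Only numpy, scipy, OpenCV 4.12 (cv2) and the standard library are available. Lean on these libraries where they do the work, as an engineer would, in place of code of your own. Each camera call takes 0.05 s, during which the arm holds its last target. There are 200 camera calls.

## Working session

There is one attempt and no reset: what is moved stays moved. The work goes in short steps, each a Python script; the robot and the scene stay as the last script left them, time stands still between calls to the robot, and variables do not carry over. Pictures are saved under pics/ and viewed, at most 10 in all, crops included, and the job is handed in when it is done.

```bash
mkdir -p pics; cat > h.py <<'E'
import numpy as np, cv2
from scipy.spatial.transform import Rotation as R
from bench import robot
def Rm(rpy): return R.from_euler('xyz',rpy).as_matrix()
def snap(name,fn=None):
    d=robot.get_image(name)
    if fn: cv2.imwrite('pics/'+fn+'.png',d['img']); np.save('pics/'+fn+'.npy',{k:v for k,v in d.items() if k!='img'},allow_pickle=True)
    return d
def K(d):
    f=200/np.tan(np.radians(d['fovy'])/2); return f,np.array([[f,0,d['cx']],[0,f,d['cy']],[0,0,1.]])
def ray(d,u,v):
    f,k=K(d); p=cv2.undistortPoints(np.array([[[u,v]]],float),k,np.array([d['k1'],0,0,0.]))[0,0]
    o=np.array(d['orientation']); M=Rm(o) if o.shape==(3,) else o
    return np.array(d['eye'],float), M@np.array([p[0],p[1],1])
def atz(d,u,v,z):
    e,r=ray(d,u,v); return e+r*(z-e[2])/r[2]
def tri(d1,p1,d2,p2):
    e1,r1=ray(d1,*p1);e2,r2=ray(d2,*p2)
    s=np.linalg.lstsq(np.c_[r1,-r2],e2-e1,rcond=None)[0]
    a=e1+r1*s[0];b=e2+r2*s[1]; return (a+b)/2,np.linalg.norm(a-b)
def proj(d,P):
    f,k=K(d);o=np.array(d['orientation']);M=Rm(o) if o.shape==(3,) else o
    q=(np.atleast_2d(P)-d['eye'])@M; return cv2.projectPoints(q,np.zeros(3),np.zeros(3),k,np.array([d['k1'],0,0,0.]))[0][:,0]
def load(fn): return np.load('pics/'+fn+'.npy',allow_pickle=True).item()
E
python3 - <<'E'
from h import *
for n in('scene','top'):
    d=snap(n,n+'0'); print({k:v for k,v in d.items() if k!='img'})
E
```

```text
{'fovy': 50.21358448372095, 'cx': 320.6070718070855, 'cy': 196.79128392246014, 'k1': -0.018818311367018992, 'eye': array([1373.68544768,   94.72818175, 1016.04000057]), 'orientation': array([-2.38410532,  0.01060571,  1.71143926])}
{'fovy': 57.56130784891855, 'cx': 319.5961671864942, 'cy': 203.3670064992856, 'k1': -0.0552485794752991, 'eye': array([ 484.43510035,  -53.97413733, 1050.0736921 ]), 'orientation': array([-3.09819446e+00,  1.61058844e-03, -1.56444890e+00])}
```

View pics/scene0.png

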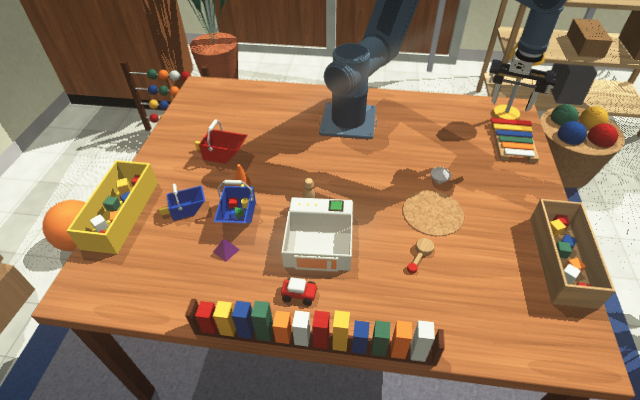

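View pics/top0.png

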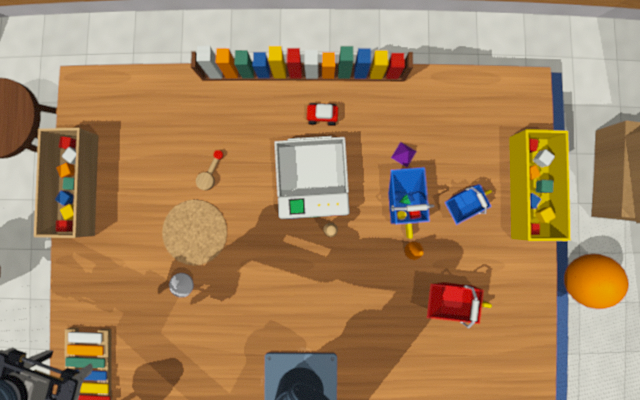

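The scene view shows the block-filled blue pail at about (236,205), an empty smaller blue decoy at (185,203), the sorter at (320,233) and the mat at (433,213). In the top view the pail is at (409,195) with its spout up (+x), the fin at (409,230), the cone at (413,248), the sorter at (312,178) and the mat at (195,232). Next I enlarge both views.

```bash
python3 - <<'E'
import cv2,numpy as np
def c(f,x,y,w,h,s): return cv2.resize(cv2.imread(f'pics/{f}.png')[y:y+h,x:x+w],None,fx=s,fy=s,interpolation=cv2.INTER_CUBIC)
a=c('top0',380,140,64,120,5);b=c('scene0',205,160,80,75,6)
im=np.zeros((600,800,3),np.uint8);im[:600,:320]=a;im[:450,320:800]=b
cv2.imwrite('pics/c1.png',im)
a=c('top0',150,125,210,180,3.2)[:576,:672]
cv2.imwrite('pics/c2.png',a)
E
```

```text
(no output)
```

View pics/c1.png

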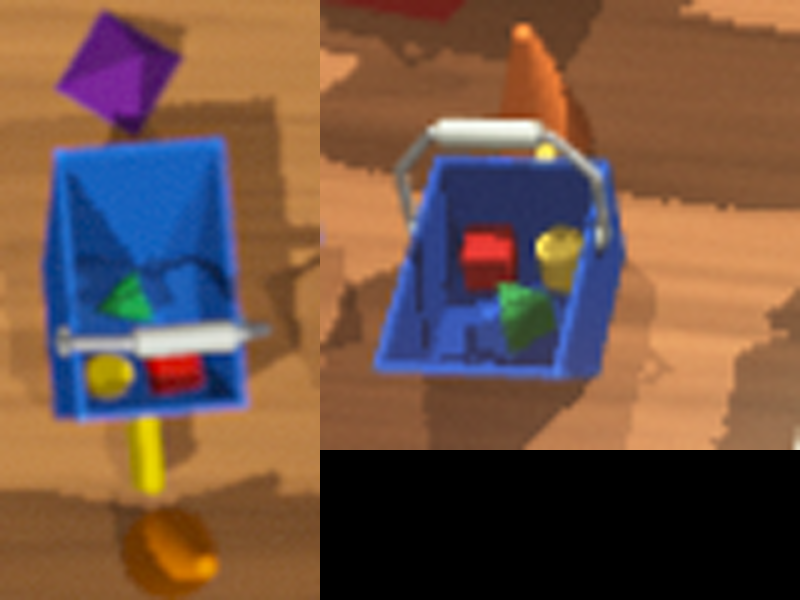

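View pics/c2.png

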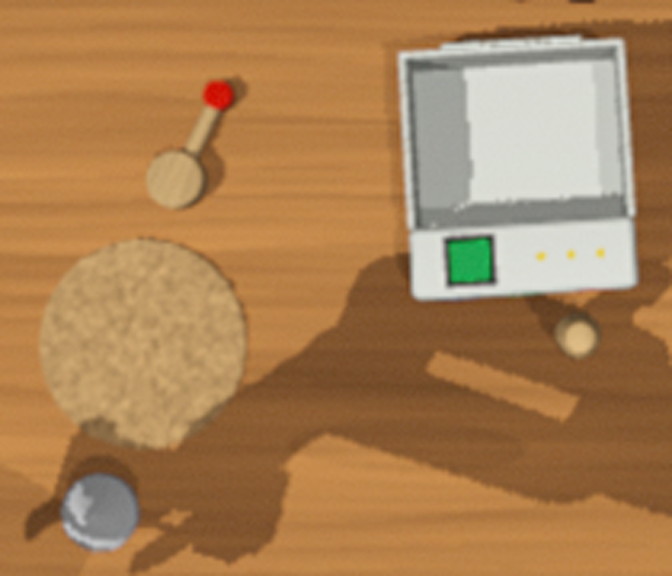

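The crops show these points:
- **Pail, top view:** rim corners at (391,170), (425,168), (429,221.6) and (391.4,223); sleeve at (418,208.2); fin tip at (410.6,238).
- **Pail, scene view:** sleeve at (232.8,182.2); rim corners at (224.7,186.3), (253,186.7), (251.2,222.8) and (214.7,221.7).
- **Sorter, key and mat:** top-view crop positions, converted below. The key is near (296.9,206.6) and the mat near (194.4,231.9).

```bash
python3 - <<'E'
from h import *
T=load('top0');S=load('scene0')
t=lambda x,y:(380+x/5-.4,140+y/5-.4); s=lambda x,y:(205+(x-320)/6-.4,160+y/6-.4); m=lambda x,y:(150+x/3.2-.35,125+y/3.2-.35)
for n,a,b in[('sleeve',(190,341),(487,133)),('spL',(55,150),(597,377)),('spR',(225,140),(378,370)),('bR',(245,408),(438,158)),('bL',(57,415),(608,160)),('sl+y',(137,343),(540,133)),('sl-y',(243,335),(435,130))]:
    p,e=tri(T,t(*a),S,s(*b)); print(n,p.round(1),round(e,1))
print('fin tip',atz(T,*t(153,490),39))
C=[atz(T,*m(*q),70) for q in((398,52),(625,40),(637,287),(414,300))]
print(np.round(C,1),'c',np.mean(C,0)); print('yaw',[np.arctan2(*(C[0]-C[3])[[1,0]]),np.arctan2(*(C[1]-C[2])[[1,0]])])
print('key',atz(T,*m(470,261),73)); print('key tri', tri(T,m(470,261),S,(336,206)))
print('mat',atz(T,*m(142,342),4),[atz(T,*m(*q),4).round() for q in((38,340),(246,340),(142,237),(142,448))],'mat tri',tri(T,m(142,342),S,(433,213)))
print('doll',atz(T,*m(577,337),100),'top',atz(T,*m(100,512),50),'rattle',atz(T,*m(177,180),22), 'car',atz(T,322,112,52),'cone',atz(T,*t(165,545),10),'pyr',atz(T,*t(115,75),20))
E
```

```text
sleeve [ 514.8 -302.   126. ] 0.2
spL [ 618.  -235.1   71.8] 17.2
spR [ 625.9 -335.5   69.4] 3.3
bR [ 480.7 -347.6   68.4] 0.5
bL [ 477.5 -249.8   75.7] 12.2
sl+y [ 513.6 -274.5  128.3] 0.4
sl-y [ 517.9 -328.1  127.9] 1.3
fin tip [ 434.71993273 -304.37324      39.        ]
[[ 696.4   73.    70. ]
 [ 707.8 -120.    70. ]
 [ 497.9 -130.7   70. ]
 [ 485.8   56.8   70. ]] c [596.97287106 -30.21313368  70.        ]
yaw [np.float64(0.07657901340397334), np.float64(0.05081189379149896)]
key [518.81481546   9.79073657  73.        ]
key tri (array([518.98773916,  10.11811388,  68.06192478]), np.float64(0.010342351834422616))
mat [446.17932742 310.11933921   4.        ] [array([447., 406.,   4.]), array([449., 215.,   4.]), array([541., 312.,   4.]), array([351., 309.,   4.])] mat tri (array([446.05093513, 311.5113084 ,  -1.16269088]), np.float64(0.7729720919615455))
doll [456.52188179 -79.61992387 100.        ] top [301.33830644 328.54763575  50.        ] rattle [591.14758845 275.28331802  22.        ] car [782.40282192 -57.16753458  52.        ] cone [ 401.97003652 -318.40980553   10.        ] pyr [ 670.17605407 -288.41169502   20.        ]
```

The sleeve is at (515,-302,126), so the pail origin is about (523,-299) with yaw about 0.08. The sorter is at (597,-30) with yaw about 0.064, the key at (519,10) and the mat at (446,311). Next I check reachability for each possible pail heading on the mat.

```bash
cat >> h.py <<'E'
def rpy(M): return R.from_matrix(M).as_euler('xyz')
def Rz(a): return R.from_euler('z',a).as_matrix()
def down(psi,flip=1):  # tool down, tool y along +-pail x at heading psi
    y=flip*np.array([np.cos(psi),np.sin(psi),0]); z=np.array([0,0,-1.]); return rpy(np.c_[np.cross(y,z),y,z])
def fin(O,psi,th,al,flip=1,g=(-68,0,26),back=0):
    """TCP pose gripping the fin, pail origin O, heading psi, tipped forward th, tool elevation al"""
    P=Rz(psi)@R.from_euler('y',th).as_matrix()
    z=np.array([np.cos(al),0,-np.sin(al)]); y=np.array([0,flip*1.,0]); M=np.c_[np.cross(y,z),y,z]
    return np.array(O)+P@(np.array(g)+(19-back)*z), rpy(P@M)
MAT=np.array([446.,311,4]); SORT=np.array([597.,-30,0]); SY=.064
def spill(psi,th,e=None,z=95):  # O so the spout edge is at e
    e=np.array([*e,z]); return e-Rz(psi)@R.from_euler('y',th).as_matrix()@np.array([103,0,70.])
E
python3 - <<'E'
from h import *
print(robot.current_eef_rot())
ik=robot.inverse_kinematics
q0=robot.current_qpos()
f=lambda q:None if q is None else np.round(q,2)
for fl in(1,-1): print('bail',fl,f(ik([515,-302,107],down(.08,fl))),f(ik([515,-302,260],down(.08,fl))))
for psi in(-2.2,-1.9,-1.57,-1.3,-1.0):
  for fl in(1,-1): print('place',psi,fl,f(ik([446,311,111],down(psi,fl))))
  for al in (.6,.8,1.0):
   for fl in(1,-1):
    d=np.array([np.cos(psi),np.sin(psi)]); H=SORT[:2]+Rz(SY)[:2,0]*28
    r=[f(ik(*fin(MAT,psi,0,al,fl))),f(ik(*fin(MAT,psi,0,al,fl,back=80)))]
    for th in(0,.8,1.57): r.append(f(ik(*fin(spill(psi,th,H-40*d),psi,th,al,fl))))
    print(psi,al,fl,[x is not None for x in r], r[0],r[-1])
E
```

```text
[-3.14000966e+00 -3.36784181e-04  2.86575708e+00]
bail 1 [-0.72  0.43  1.57  0.    1.14 -0.8 ] [-0.72  0.32  1.35  0.    1.47 -0.8 ]
bail -1 [-0.72  0.43  1.57 -0.    1.14  2.34] [-0.72  0.32  1.35 -0.    1.47  2.34]
place -2.2 1 [ 0.4   0.34  1.7  -0.    1.1   2.6 ]
place -2.2 -1 [ 0.4   0.34  1.7   0.    1.1  -0.54]
-2.2 0.6 1 [True, True, False, True, True] [ 0.61  1.19  0.71 -0.33  2.16  1.2 ] [-0.4   0.32  1.53  0.63  1.21  0.02]
-2.2 0.6 -1 [True, True, False, True, False] [ 0.61  1.19  0.71 -0.33  2.16 -1.95] None
-2.2 0.8 1 [True, True, True, True, True] [ 0.6   1.04  0.9  -0.25  1.93  1.23] [-0.5   0.33  1.64  0.86  1.21 -0.21]
-2.2 0.8 -1 [True, True, True, True, True] [ 0.6   1.04  0.9  -0.25  1.93 -1.91] [-0.5   0.33  1.64  0.86  1.21  2.93]
-2.2 1.0 1 [True, True, True, True, True] [ 0.57  0.9   1.09 -0.2   1.68  1.24] [-0.58  0.36  1.73  1.08  1.26 -0.44]
-2.2 1.0 -1 [True, True, True, True, True] [ 0.57  0.9   1.09 -0.2   1.68 -1.91] [-0.58  0.36  1.73  1.08  1.26  2.71]
place -1.9 1 [ 0.4   0.34  1.7  -0.    1.1   2.3 ]
place -1.9 -1 [ 0.4   0.34  1.7   0.    1.1  -0.
[... 2464 characters left out ...]
 [True, True, True, True, True] [ 1.01  0.85  1.53 -0.86  1.4   0.88] [-0.34  0.54  1.18  0.37  1.89 -0.88]
-1.0 0.6 -1 [True, True, True, True, True] [ 1.01  0.85  1.53 -0.86  1.4  -2.26] [-0.34  0.54  1.18  0.37  1.89  2.26]
-1.0 0.8 1 [True, True, True, True, True] [ 0.94  0.74  1.59 -0.75  1.25  0.78] [-0.38  0.64  1.13  0.48  2.02 -0.89]
-1.0 0.8 -1 [True, True, True, True, True] [ 0.94  0.74  1.59 -0.75  1.25 -2.36] [-0.38  0.64  1.13  0.48  2.02  2.26]
-1.0 1.0 1 [True, True, True, True, True] [ 0.86  0.64  1.65 -0.62  1.11  0.64] [-0.41  0.74  1.08  0.59  2.15 -0.88]
-1.0 1.0 -1 [True, True, True, True, True] [ 0.86  0.64  1.65 -0.62  1.11 -2.5 ] [-0.41  0.74  1.08  0.59  2.15  2.26]
```

```bash
python3 - <<'E'
from h import *
robot.move_gripper(.5)
o=down(.08)
robot.move_ptp([515,-302,200],o)
print(robot.move_linear([515,-302,107],speed=150,f_stop=8))
robot.move_gripper(0); print('w',robot.current_gripper_width()*93,robot.current_finger_force())
robot.move_linear([515,-302,255],speed=120)
print(robot.current_gripper_width()*93,robot.current_contact_force(),robot.current_t())
snap('scene','s1')
d=load('s1'); im=cv2.imread('pics/s1.png')[120:270,140:300]; cv2.imwrite('pics/s1c.png',cv2.resize(im,None,fx=4,fy=4,interpolation=cv2.INTER_CUBIC))
E
```

```text
False
w 13.318285237234482 29.99942421913147
12.923783754696736 [ 0.17376711  1.52639803 -3.16869157] 6.9667
```

View pics/s1c.png

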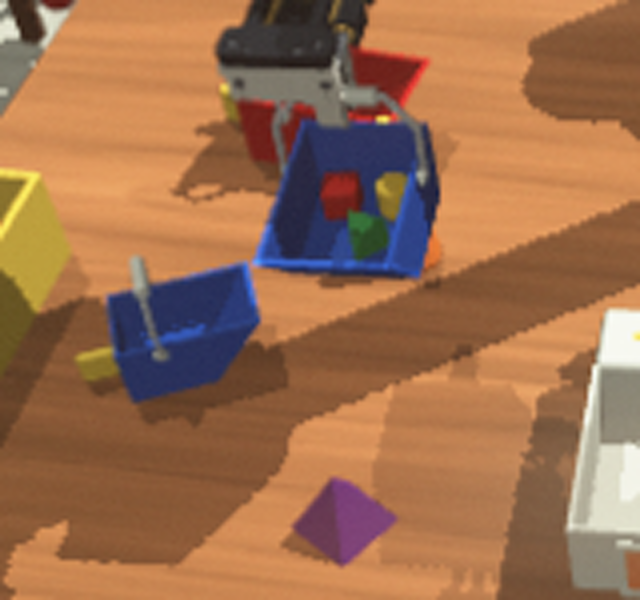

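The image shows the pail hanging level, held by its white sleeve at about (345,95) in the crop, with all three blocks inside and the cone and decoy undisturbed. Now I carry it over to the mat.

```bash
python3 - <<'E'
from h import *
psi=-1.4; d=np.array([np.cos(psi),np.sin(psi)])
p=MAT[:2]-8*d
robot.move_linear([*p,255],ori=down(psi),speed=170)
robot.sleep(.3)
robot.move_linear([*p,130],speed=120)
print(robot.current_contact_force())
print(robot.move_linear([*p,107],speed=15,f_stop=1.8),robot.current_tcp_pos(),robot.current_contact_force())
robot.sleep(.3)
robot.move_gripper(.45)
robot.move_linear([*p,230],speed=150)
robot.move_linear([p[0]-40,p[1]-250,260],speed=250)
print(robot.current_t())
for n in('top','scene'): snap(n,n+'2')
a=cv2.imread('pics/top2.png')[190:275,150:240]; b=cv2.imread('pics/scene2.png')[170:245,395:475]
im=np.zeros((600,800,3),np.uint8); a=cv2.resize(a,None,fx=4.4,fy=4.4,interpolation=2); b=cv2.resize(b,None,fx=5,fy=5,interpolation=2)
im[:a.shape[0],:a.shape[1]]=a; im[:b.shape[0],400:400+b.shape[1]]=b; cv2.imwrite('pics/c3.png',im[:400])
E
```

```text
[-1.04418385  0.30187761 -3.16647932]
True [444.18468391 319.04738971 111.29506988] [-0.83280693  0.2753367   5.63409837]
16.55
```

View pics/c3.png

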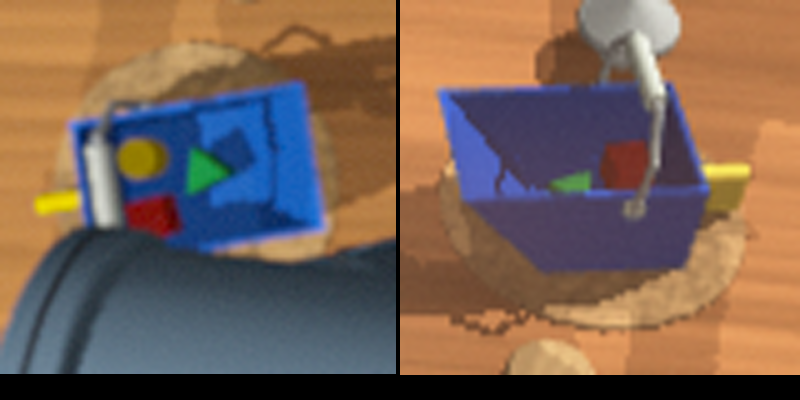

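The pail stands upright on the mat with the blocks inside and the bail leaning back. In the crop its rim corners are at (73,122), (303,83) and (326,228), and the fin tip is at (37,205) in the top half and (748,168) in the scene half.

```bash
python3 - <<'E'
from h import *
T=load('top2');S=load('scene2')
t=lambda x,y:(150+x/4.4-.4,190+y/4.4-.4); s=lambda x,y:(395+(x-400)/5-.4,170+y/5-.4)
A=[atz(T,*t(*q),74) for q in((73,122),(303,83),(326,228))]; print(np.round(A,1))
ex=A[1]-A[0]; print('psi',np.arctan2(ex[1],ex[0]), np.arctan2(*(A[1]-A[2])[[1,0]])-np.pi/2,np.linalg.norm(ex),np.linalg.norm(A[1]-A[2]))
print('fin tip',tri(T,t(37,203),S,s(748,168)),'fin root',atz(T,*t(78,198),43), 'tip', atz(T,*t(37,203),43))
print('sleeve',tri(T,t(103,182),S,s(647,73)))
print('spoutmid',(A[1]+A[2])/2)
for a in A:print(proj(S,a))
E
```

```text
[[486.4 363.   74. ]
 [511.4 220.3  74. ]
 [423.  204.7  74. ]]
psi -1.3975000433847096 -1.39583510658416 144.93532559847398 89.7674063398709
fin tip (array([434.91530254, 397.96167386,  44.66216376]), np.float64(0.3409616907281058)) fin root [438.30883107 372.00780994  43.        ] tip [434.8598787  398.52332055  43.        ]
sleeve (array([451.86676952, 318.76675681, 133.92067723]), np.float64(0.5036976446722335))
spoutmid [467.1557233 212.4708151  74.       ]
[[455.93881681 208.08803147]]
[[407.1784301  209.64440604]]
[[402.14211879 187.96950164]]
```

```bash
cat >> h.py <<'E'
O1=np.array([450,312.5,4]); PSI=-1.397; AL=.8; G=(-69,0,26)
E
python3 - <<'E'
from h import *
p,o=fin(O1,PSI,0,AL,1,G,back=120); 
robot.move_ptp(p+[0,0,150],o)
robot.move_linear(p,speed=200)
p,o=fin(O1,PSI,0,AL,1,G)
print(robot.move_linear(p,speed=100,f_stop=6),robot.current_tcp_pos(),p)
robot.move_gripper(0); print('w',robot.current_gripper_width()*93,robot.current_finger_force())
robot.move_linear(p+[0,0,140],speed=100); robot.sleep(.2)
print('w',robot.current_gripper_width()*93,robot.current_contact_force(),robot.current_ft_torque(),robot.current_t())
d=snap('scene','s3'); im=d['img'][80:230,360:520]; cv2.imwrite('pics/s3c.png',cv2.resize(im,None,fx=4,fy=4,interpolation=2))
snap('top','t3')
E
```

```text
False [440.59345621 368.08750395  16.83101816] [440.35738413 367.42253138  16.37023427]
w 11.600452083321125 29.99524712562561
w 12.04235004463418 [-0.16824945  0.56528389 -3.03155308] [ 0.89627325  0.24727014 -0.03974307] 22.7083
```

View pics/s3c.png

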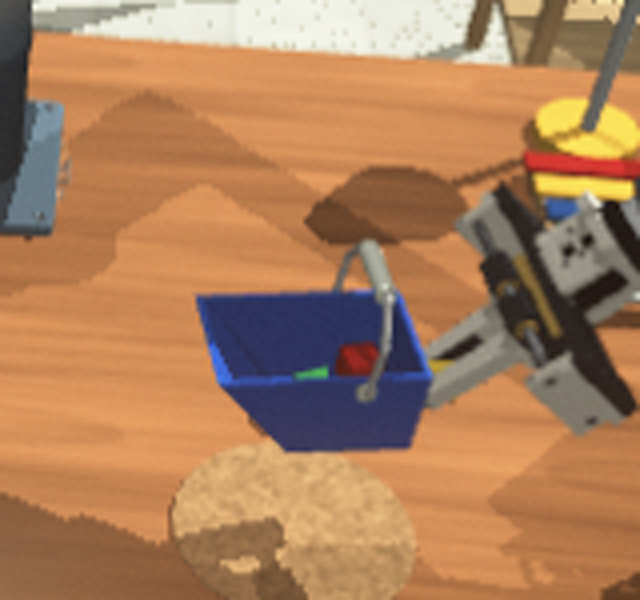

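The image shows the pail held level by its fin over the mat with no visible droop. Its spout edge runs from (198,297) to (218,384) in the crop. Now I move over and tip.

```bash
cat >> h.py <<'E'
H=SORT[:2]+Rz(SY)[:2,0]*28; D=np.array([np.cos(PSI),np.sin(PSI)]); E0=H-40*D
SCH=[(0,214),(20,170),(40,130),(60,105),(75,90),(92,85)]
def tp(t,z): th=np.radians(t); return fin(spill(PSI,th,E0,z),PSI,th,AL,1,G)
E
python3 - <<'E'
from h import *
S=load('s3'); P=[O1+[0,0,140]+Rz(PSI)@np.array([103,y,70]) for y in(46,-46)]; print(proj(S,P)-[360,80],'x4',(proj(S,P)-[360,80])*4)
poses=[tp(*a) for a in SCH]
for p,o in poses: assert robot.inverse_kinematics(p,o) is not None
robot.move_linear(*poses[0],speed=180)
for p,o in poses[1:]: robot.move_linear(p,o,speed=90)
robot.sleep(.6)
print(robot.current_gripper_width()*93,robot.current_contact_force(),robot.current_t())
d=snap('scene','s4'); im=d['img'][120:285,230:430]; cv2.imwrite('pics/s4c.png',cv2.resize(im,None,fx=3.5,fy=3.5,interpolation=2))
E
```

```text
[[53.76522212 95.67802657]
 [47.85793608 73.38501101]] x4 [[215.06088847 382.71210629]
 [191.43174433 293.54004403]]
11.58532625449453 [ 0.71236368 -0.17618717 -2.31087503] 27.7667
```

View pics/s4c.png

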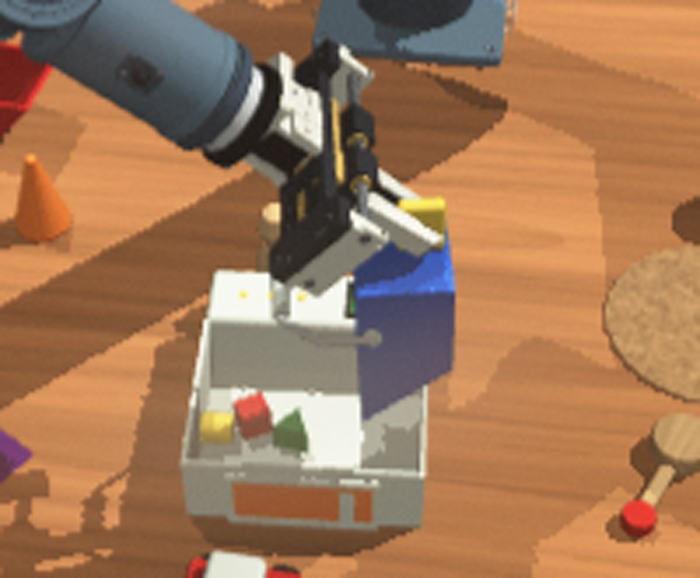

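All three blocks lie in the hopper at about (215,427), (252,415) and (292,430), and the pail is empty. Now I return it to the mat.

```bash
python3 - <<'E'
from h import *
for a in SCH[-2::-1]: robot.move_linear(*tp(*a),speed=110)
p,o=fin(MAT,PSI,0,AL,1,G)
robot.move_linear(p+[0,0,140],o,speed=180)
robot.move_linear(p+[0,0,10],speed=100)
print(robot.current_contact_force())
print(robot.move_linear(p+[0,0,-3],speed=10,f_stop=2.),robot.current_tcp_pos()-p,robot.current_contact_force())
robot.sleep(.2); robot.move_gripper(.4); robot.sleep(.2)
b,o=fin(MAT,PSI,0,AL,1,G,back=110)
robot.move_linear(b+(robot.current_tcp_pos()-p),speed=120)
robot.move_linear(b+[0,30,150],speed=200)
print(robot.current_t(),robot.current_contact_force())
for n in('top','scene'): snap(n,n+'5')
a=cv2.imread('pics/top5.png')[125:275,140:370]; b=cv2.imread('pics/scene5.png')[170:245,395:475]
im=np.zeros((600,800,3),np.uint8); a=cv2.resize(a,None,fx=2.2,fy=2.2,interpolation=2); b=cv2.resize(b,None,fx=3.6,fy=3.6,interpolation=2)
im[:a.shape[0],:a.shape[1]]=a; im[:b.shape[0],510:510+b.shape[1]]=b; cv2.imwrite('pics/c5.png',im[:340])
E
```

```text
[ 0.10783214 -0.01876742 -2.38619387]
True [-0.0450325  -0.03689453  0.01463181] [0.57256129 1.82114305 6.14123965]
37.3417 [-1.21511498 -0.39852448 -1.3199826 ]
```

View pics/c5.png

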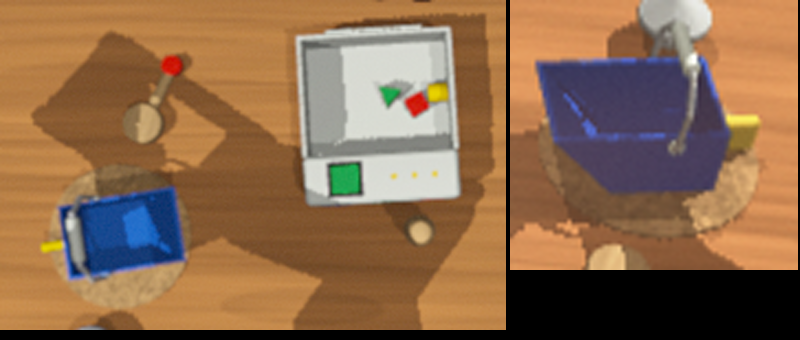

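The pail stands empty and upright on the mat, about (122,233) in the crop. The three blocks are in the hopper and the key is at (345,179). Now I press the key.

```bash
python3 - <<'E'
from h import *
o=down(-1.5)
robot.move_linear(robot.current_tcp_pos()+[0,0,40],speed=200)
robot.move_ptp([519,10,200],o); robot.move_gripper(0)
robot.move_linear([519,10,80],speed=120); robot.sleep(.3)
f0=robot.current_contact_force()[2]; print(f0)
print(robot.move_linear([519,10,69],speed=3,f_stop=3.7))
F=[]
for i in range(4): F.append(robot.current_contact_force()[2]-f0); robot.sleep(.05)
print(np.round(F,2),robot.current_tcp_pos())
if F[-1]<3.5:
    for i in range(15):
        robot.move_linear(robot.current_tcp_pos()-[0,0,.1],speed=3)
        f=robot.current_contact_force()[2]-f0; print(round(f,2))
        if f>3.7: break
    robot.sleep(.3); print(robot.current_contact_force()[2]-f0)
robot.move_linear([519,10,85],speed=30); robot.move_linear([505,10,230],speed=150)
print(robot.current_t(),robot.current_contact_force())
d=snap('top','t6');s=snap('scene','s6')
a=np.vstack([d['img'],s['img']]); cv2.imwrite('pics/c6.png',cv2.resize(a,(480,600),interpolation=3))
E
```

```text
0.3347045823183522
True
[3.96 4.09 4.74 5.39] [519.00004451  10.00135961  72.03036967]
46.1167 [ 0.7676456  -0.7643733   0.11716147]
```

View pics/c6.png

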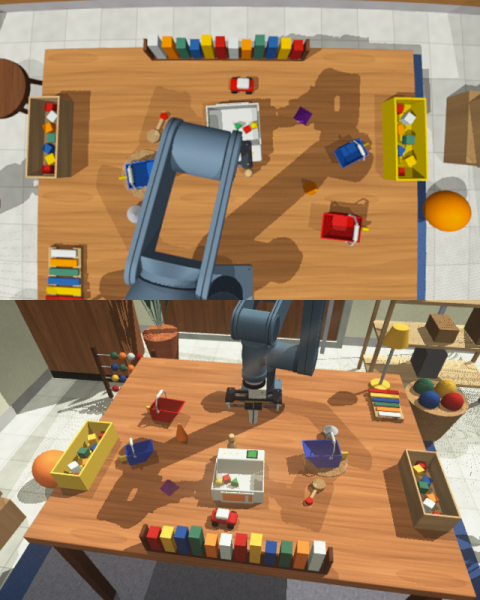

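The final view shows the pail upright on the mat at (325,453), the blocks in the sorter at (240,480) and the bystanders in place. The key felt 4 to 5.4 N for about 0.2 s.

```bash
python3 -c "
from h import *
print(robot.hand_in())"
```

```text
the job is handed in; nothing more can be done
None
```

I handed the job in at about 46 s: the pail was carried to the mat by its bail, all three blocks were tipped into the hopper, the empty pail was stood back upright on the mat, and the key was pressed for about 0.2 s at 4 N rising to 5.4 N, then released.

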